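# Refit the bench mill's catch plate and cup, and hold the mill switched on

### The arm

A 6-joint arm with a two-finger parallel gripper is mounted at the origin on the work surface. World frame = base frame: x ahead of the robot, y to its left, z up, the work surface at z = 0. Lengths are in m, angles in rad, forces in N, time in s.
With the tool pointing down it reaches from about 0.325 to 0.9 m from the base axis. Payload 3.5 kg.
Tool frame: the origin (TCP) lies between the finger pads; the fingertips stand 17 mm ahead of it and the grasp point (between the pads) lies 2 mm behind it; z points along the fingers, y is the line along which they close (so a half turn about z gives the same grasp; the last joint's range is limited). The gripper opens to 85 mm and grips with 20 to 120 N. Pads are 22 mm wide; open, the fingers measure 114 mm over their backs; the gripper's body (76 mm by 85 mm) begins 54 mm behind the grasp point. The pads swing forward as they close: fully open they stand 13 mm farther back than shut.
Start: joints at [1.062, 0.276, -0.026, 1.268, 0, 1.467], TCP at [0.247, 0.574, 0.223] pointing down, gripper open.
Joint ranges: [-3.12, 3.12], [-0.85, 1.88], [-1.08, 1.24], [-1.95, 2.15], [-1.57, 1.53], [-3.14, 3.14]. Speed limits (rad/s): [2.57, 2.57, 3.14, 3.14, 3.14, 3.14].

### API

Orientations are given as a unit quaternion [x, y, z, w].
In Python, from bench import robot gives the robot as it stands.
- The arm moves only by the tool carry_out, never from a script. Its argument "deltas" is a list of rows, each a list of 7 numbers: the shift along the world's x, y, z in mm, then the turn, a rotation vector about the world's x, y, z in rad, then the closure, from 0 (fully open) to 1 (shut). In form: [[dx, dy, dz, ax, ay, az, jaw], ...]. A call has 1 to 20 rows; each row shifts and turns the commanded pose from where the row before left it; what a row does not reach is not made up. A row lasts 1/10 s, in which the tool goes at most 50 mm and 8.59 degrees, less where a joint would pass 70% of its speed; a pose out of reach is approached as far as the arm can. A call with a gripper value outside its range is refused whole. The fingers move at their own pace and stop on an object; "squeeze" is the grip in N (left out, the last holds). Time passes only in rows, so rows that do not move let the fingers close. It gives the time, the measured TCP pose, the force, the opening and the grip force at its end, in the units of the state.
- robot.read_state(): the state, without advancing time (a new reading comes with each control period).
- robot.get_image(name): name is "scene" or "top"; returns the picture (420x560x3 uint8, blue, green, red); there is no depth.
- robot.camera_info(name): a dict with "camera_matrix" (3x3 intrinsics, pixels), "R" (3x3) and "t" (3): a world point X has camera coordinates R X + t. Camera axes: x right, y down, z forward; pixel columns grow to the right and rows downward; lengths in m; the calibration is good to about 2 mm. A picture is of the moment at which its call begins. camera_info takes no time and is no camera call.
- robot.sign_off(): hands the job in; it is judged then, once.
The state is a dict: "clock": time; "q": joint angles; "joint_velocities": joint speeds; "effort": joint torques, N m; "ee_pos": TCP position; "tcp_rot": TCP orientation; "contact_force": force on the tool from outside, world axes, zero at the start; "wrist_torque": the same for the moment, N m; "gripper_width": opening from 0.0 (shut) to 1.0 (fully open); "grasp_force": force on a finger pad.
Only numpy, scipy, OpenCV 4.12 (cv2) and the standard library are available. Lean on these libraries where they do the work, as an engineer would, in place of code of your own. Each camera call takes 0.05 s, during which the arm holds its last target. There are 200 camera calls.

### The job

The empty bench mill has just been washed: lower its steel catch plate (do not drop it) over the two brass locating pins until it lies flush on the mill's top, with the black collar standing in the big hole, and let go of it. Then put the mill's cup (steel, with a black cap and grip bar) upright into the collar with its two lugs in the two slots, push it down against the spring, turn it a quarter turn clockwise, seen from above, to the stop, and finish while still holding it there, because the mill runs only as long as a hand keeps it turned against its spring. Leave the other things on the bench where they are.

Things in the scene. Friction and masses are not known exactly. Their poses are not given: they have to be found in the camera images.
- mill: bench mill, a motor base fixed to the bench: white housing 150 (x) by 240 (y) by 90 mm high, flat steel top at z = 90. Origin at the centre of its underside, z up, long side along y. Two upright brass locating pins, diameter 10 with tapered tips, stand 20 mm above the top at (x, y) = (-55, -95) and (55, 95). A black collar, outer diameter 80, stands 10 mm above the top, centred at (0, 50)
- mill_socket (a point): centre of the black collar's upper rim, the socket for the cup, 100 mm above the mill's underside; mill's axes. Bore diameter 55; below an 8 mm thick lip it widens to 72. Two slots in the lip, marked red, one towards +x and one towards -x, at least 13 mm wide and reaching out to 36 mm from the centre, let the cup's lugs down
- mill_push (a joint): spring plate in the socket, m pressed down: 0 with its face 9 mm below the rim, 0.0105 at the bottom stop; pushes up with 5 N at 0, 11 N at the stop. The cup stands on it, its underside 9 mm plus this value below the rim. Above about 0.006 (best 0.008 to 0.0095) the lugs clear the lip and the cup can be turned; once turned, the lip keeps it down
- mill_turn (a joint): run switch inside the socket, rad, clockwise from above: 0 at rest with its two pockets under the slots, 1.45 (83 degrees) at the run stop. The cup's lugs, standing in its pockets, take it round (up to 0.15 rad of play, so turn the cup a little farther, about 1.55). A spring turns it back with 0.1 N m at 0, 0.3 N m at the stop: let go, it turns back
- plate: steel catch plate, 140 (x) by 220 (y) mm, 5 thick, rim 11 mm high round its edge, 0.4 kg, lying on the bench handle up. Origin at the centre of its underside, z up. Hole of diameter 86 at (0, 50) for the collar, two of diameter 15 at (-55, -95) and (55, 95) for the pins. Seated, its x, y and yaw are the mill's (only this way round), underside on the mill's top
- plate_handle (a point): middle of the plate's black upright handle, at (0, -55) and 28 mm above the plate's underside; plate's axes. The handle is a solid bar 60 long in x, 10 thick in y, standing from 5 to 39 mm above the underside. The plate's centre of mass lies about 33 mm from it towards the plate's origin
- cup: the mill's cup, closed and empty, 0.3 to 0.45 kg, 130 mm high, standing upright on the bench. Origin at the centre of its underside, z up. From below: black spigot of diameter 50, 20 high, with two lugs at its bottom, 7 high, 9 wide, reaching out to 33 mm along +x and -x; black flange of diameter 92 from 20 to 26; steel body of diameter 76 to 86; black cap of diameter 80 to 96, then the grip bar
- cup_bar (a point): middle of the cup's black grip bar, on the cup's axis 119 mm above its underside; cup's axes. The bar is 56 long in x, 16 thick in y, standing from 96 to 130 mm above the underside. It lies in the direction of the lugs, also marked red on flange and cap; either way round fits the slots. The cup is put in from above, and turned, by this bar
- jar_yellow: clear jar with a yellow lid, diameter 72, 86 mm high; origin at the centre of its underside. It is not part of the job and must stay where it is.
- jar_white: amber jar with a white lid, diameter 72, 79 mm high; origin at the centre of its underside. It is not part of the job and must stay where it is.
- spray_bottle: white and blue spray bottle, diameter 76, 192 mm high; origin at the centre of its underside. It is not part of the job and must stay where it is.
- labeller: black and red hand labeller lying on its side, about 180 by 210 mm, 44 high; origin on its underside, in its body. It is not part of the job and must stay where it is.
- carton_a: kraft carton 80 by 110 by 60 mm high; origin at the centre of its underside. It is not part of the job and must stay where it is.
- carton_b: kraft carton 70 by 70 by 100 mm high; origin at the centre of its underside. It is not part of the job and must stay where it is.
Things that resemble listed ones, but are neither listed nor needed, are in the scene too. Leave any turquoise look-alike of the cup alone.

How it is judged:
By the outcome, as a careful person would: the job done as asked, in the order asked, and still so for the second after the job is handed in, while the arm keeps its last pose, push and grip.
It also fails if it takes over 72 s, if anything falls off the work surface, if the arm or the gripper's body presses on something with over 40 N, if the wrist force passes 120 N, or if a joint passes its speed limit or range.

## Working session

There is one attempt and no reset: what is moved stays moved. The work goes in short steps, Python scripts to look and compute and a tool call to move; the robot and the scene stay as the last step left them, time stands still between calls to the robot, and variables do not carry over. Pictures are saved under pics/ and viewed, at most 10 in all, crops included, and the job is handed in when it is done.

Besides the shell and the picture viewer there is one more tool, called after ">>>" as name(argument=value, ...) on one line, values as JSON. carry_out: Moves the arm, as the interface text tells. Its arguments: {"type":"object","properties":{"deltas":{"type":"array"},"squeeze":{"type":"number"}},"required":["deltas"]}

```bash
mkdir -p pics; ls
cat > h.py <<'E'
import sys; sys.path.insert(0,'.')
import numpy as np, cv2
from bench import robot
def ray(name,uv,z):
    c=robot.camera_info(name);K=np.array(c["camera_matrix"]);R=np.array(c["R"]);t=np.array(c["t"])
    o=-R.T@t; d=R.T@np.linalg.solve(K,[uv[0],uv[1],1.0]); return o+d*(z-o[2])/d[2]
def proj(name,X):
    c=robot.camera_info(name);K=np.array(c["camera_matrix"]);p=K@(np.array(c["R"])@np.array(X)+np.array(c["t"])); return p[:2]/p[2]
E
python3 - <<'E'
from h import *
for n in("scene","top"):
    im=robot.get_image(n); cv2.imwrite(f"pics/{n}0.png",im)
    c=robot.camera_info(n);R=np.array(c["R"]);print(n,-R.T@np.array(c["t"]),R[2],np.array(c["camera_matrix"])[0])
print(robot.read_state())
E
```

```text
pics
scene [1.11560469 0.07826769 0.9331775 ] [-0.55957783 -0.11030881 -0.82140405] [409.20921907   0.         276.35098805]
top [ 0.35797931 -0.04373472  1.51569538] [ 0.13489695  0.01110763 -0.99079737] [512.06207321   0.         276.84031313]
{'clock': 0.1, 'q': array([ 1.06160244e+00,  2.77122042e-01, -2.77435492e-02,  1.26797500e+00,
        4.33076392e-06,  1.46740329e+00]), 'joint_velocities': array([-0.00106656, -0.00173555,  0.00485333,  0.00037087,  0.00069007,
        0.00043363]), 'effort': array([ 8.62250005e-06, -4.46708322e+01,  2.96128517e+01,  8.47755990e-03,
       -1.03326349e-04,  1.60287698e-05]), 'ee_pos': array([0.24637657, 0.57361467, 0.22163117]), 'tcp_rot': array([ 2.01510997e-01,  9.79485719e-01, -9.73907450e-04, -3.10264899e-04]), 'contact_force': array([-0.0442579 , -0.11851742, -0.1841378 ]), 'wrist_torque': array([ 0.00940534,  0.00597692, -0.02163106]), 'grasp_force': 0.0, 'gripper_width': 1.0005220467940203}
```

View pics/top0.png

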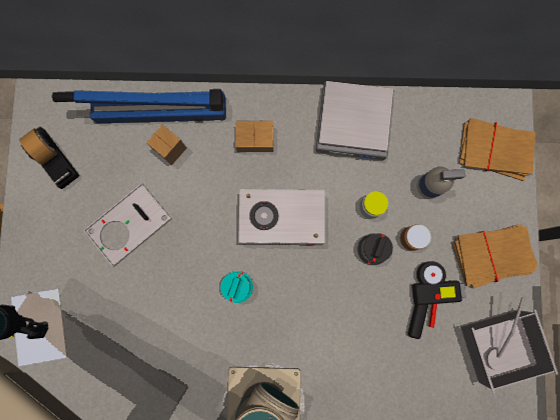

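View pics/scene0.png

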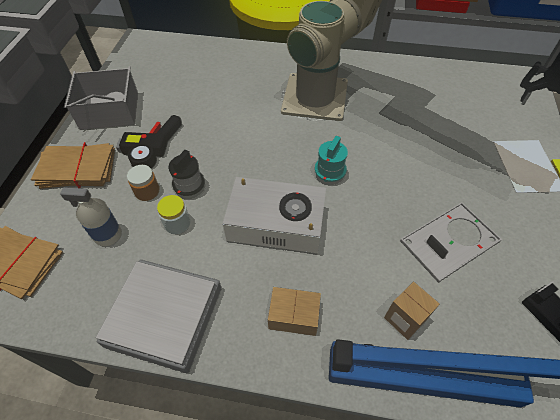

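The top view shows the plate at (127,225), the mill at (282,217) with its collar at (264,215), and the black cup at (375,249). In the scene view these are at (450,241), (275,215) and (186,173).

Possible confusions:
- **Cup:** the black-capped steel cup at top (375,249) matches the description. The turquoise one at (236,287) is the look-alike. The jars at (376,204) and (417,237) are not cups.
- **Plate:** the plate with holes and a handle at (127,225) matches. The grey slab at (355,120) does not.

I'll check the choices in one close crop.

Run:
```python
from h import *
t=cv2.imread("pics/top0.png");s=cv2.imread("pics/scene0.png")
def c(im,x,y,w,h,k=4): return cv2.resize(im[y:y+h,x:x+w],None,fx=k,fy=k,interpolation=cv2.INTER_CUBIC)
a=np.hstack([c(t,80,178,100,75),c(t,232,180,100,75)])
b=np.hstack([c(t,345,212,66,75),c(s,150,140,66,75),c(s,220,172,68,75)])
cv2.imwrite("pics/crop.png",np.vstack([a,b]))
```

```text
(no output)
```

View pics/crop.png

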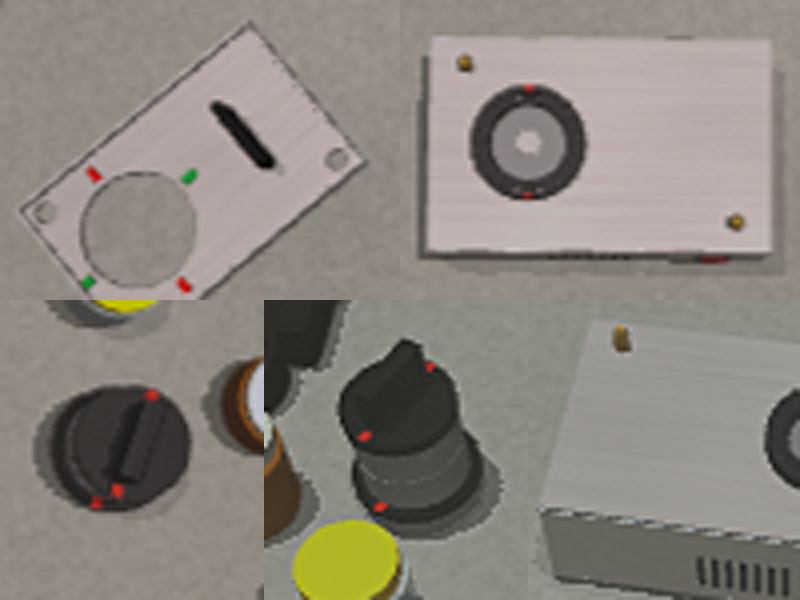

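The crop confirms it. The cup is the black-capped steel one with red marks at crop (152,395) and (118,490), and the plate has its big hole at lower left and its handle at upper right. The mill's pins are at top ≈(248,195.5) and (316,235).

```bash
cat >> h.py <<'E'
def blob(mask,seed,off=(0,0)):
    n,l,st,ce=cv2.connectedComponentsWithStats(mask.astype(np.uint8)*255)
    ok=[i for i in range(1,n) if st[i,4]>3]
    i=min(ok,key=lambda i:np.hypot(*(ce[i]-seed))); return (l==i),ce[i],st[i,4]
def quad(mask):
    c=max(cv2.findContours(mask.astype(np.uint8),cv2.RETR_EXTERNAL,cv2.CHAIN_APPROX_NONE)[0],key=cv2.contourArea)
    return c[:,0,:].astype(float)
E
python3 - <<'E'
from h import *
t=cv2.imread("pics/top0.png");s=cv2.imread("pics/scene0.png")
for n,im,pts in(("top",t,[(300,205),(110,200),(150,210),(115,236),(230,250),(264,200),(264,215),(248,195),(143,212),(380,248),(391,240),(372,238)]),("scene",s,[(250,205),(425,240),(350,240),(464,233),(438,246),(283,207),(295,207),(188,150),(311,227)])):
    print(n,[(p,im[p[1],p[0]].tolist()) for p in pts])
E
```

```text
top [((300, 205), [174, 177, 189]), ((110, 200), [132, 141, 148]), ((150, 210), [165, 168, 181]), ((115, 236), [135, 142, 148]), ((230, 250), [131, 139, 146]), ((264, 200), [180, 183, 190]), ((264, 215), [173, 174, 187]), ((248, 195), [34, 107, 138]), ((143, 212), [28, 28, 31]), ((380, 248), [50, 51, 55]), ((391, 240), [126, 132, 140]), ((372, 238), [51, 53, 56])]
scene [((250, 205), [146, 149, 151]), ((425, 240), [135, 139, 142]), ((350, 240), [137, 145, 144]), ((464, 233), [132, 141, 138]), ((438, 246), [47, 48, 49]), ((283, 207), [52, 53, 53]), ((295, 207), [148, 151, 153]), ((188, 150), [145, 153, 152]), ((311, 227), [43, 72, 87])]
```

```bash
cat > m.py <<'E'
from h import *
t=cv2.imread("pics/top0.png").astype(int);s=cv2.imread("pics/scene0.png").astype(int)
def rect(name,mask,z):
    w=np.array([ray(name,p,z)[:2] for p in quad(mask)])*1000
    (c,sz,a)=cv2.minAreaRect(w.astype(np.float32)); return np.round(c,1),np.round(sz,1),round(a,2)
def circ(name,mask,z):
    w=np.array([ray(name,p,z)[:2] for p in quad(mask)])*1000
    e=cv2.fitEllipse(w.astype(np.float32)); return np.round(e[0],1),np.round(e[1],1)
bright=t[...,0]>152
for nm,seed,z in(("plate",(127,220),.011),("mill",(290,217),.09)):
    m,c,a=blob(bright,seed); print(nm,a,rect("top",m,z))
    if nm=="plate":
        f=np.zeros(m.shape,np.uint8); cv2.drawContours(f,cv2.findContours(m.astype(np.uint8),0,1)[0],-1,1,-1)
        inn=(f>0)&~m
        h,_,a=blob(inn&(t[...,0]>90),(115,236)); print(" hole",a,circ("top",h,.0025))
        print(" small",[ray("top",blob(inn&(t[...,0]>90),q)[1],.0025)[:2]*1000 for q in((91,231),(164,218))])
def dark(im,v): return im.max(2)<v
m,c,a=blob(dark(t,110),(264,215)); print("collar top",a,circ("top",m,.1))
m2,c,a=blob(dark(s,110),(295,207)); print("collar scene",a,circ("scene",m2,.1))
for n,im,ps in(("top",t,[(248,195.5),(316,235.5)]),("scene",s,[(310,227),(243,181)])):
    br=(im[...,2]-im[...,0]>25)&(im[...,1]-im[...,0]>12)
    for p in ps:
        m,c,a=blob(br,p); print("pin",n,c,a,ray(n,c,.107 if n=="top" else .10)[:2]*1000)
for n,im,p in(("top",t,(141,212)),("scene",s,(438,246))):
    m,c,a=blob(dark(im,75),p); print("handle",n,a,c,ray(n,c,.036 if n=="top" else .025)[:2]*1000, [r for r in rect(n,m,.039)])
red=lambda im:(im[...,2]-im[...,1]>60)&(im[...,2]-im[...,0]>60)
for n,im,(x,y,w,h) in(("top",t,(345,212,62,75)),("scene",s,(160,140,60,70)),("top",t,(240,195,50,45)),("top",t,(80,178,100,90)),("scene",s,(270,185,50,45))):
    k,l,st,ce=cv2.connectedComponentsWithStats(red(im)[y:y+h,x:x+w].astype(np.uint8)); print("red",n,[(np.round(ce[i]+[x,y],1).tolist(),int(st[i,4])) for i in range(1,k)])
E
python3 m.py
```

```text
plate 2144 (array([505.7, 412.8]), array([131.2, 212.7]), 41.96)
 hole 18 (array([548.4, 388.4]), array([ 8.1, 66. ]))
 small [array([547.84081866, 391.38017397]), array([529.10277575, 309.84743971])]
mill 3790 (array([533.6, -41.3]), array([149.9, 239.9]), 1.42)
collar top 391 (array([531.2,   8.4]), array([77.3, 78.4]))
collar scene 510 (array([533. ,  10.9]), array([80.1, 84.8]))
pin top [248.09090909 195.36363636] 11 [585.17839008  53.15345263]
pin top [315.81818182 235.18181818] 11 [ 478.73829494 -137.23554155]
pin scene [310.30434783 226.08695652] 23 [584.80568239  55.97796485]
pin scene [242.69565217 181.13043478] 23 [ 477.59102671 -135.33996049]
handle top 81 [140.48148148 211.48148148] [541.18460882 370.73937807] [array([541.6, 370.4]), array([61.2, 11.8]), 42.32]
handle scene 220 [436.71363636 246.67272727] [543.56120988 376.19650717] [array([552.1, 371.1]), array([63.4, 25.1]), 42.73]
red top [([382.4, 235.3], 9), ([374.0, 259.0], 9), ([368.5, 262.0], 6)]
red scene [([191.0, 156.2], 4), ([174.5, 173.5], 6), ([178.6, 191.3], 7)]
red top [([263.5, 201.5], 4), ([263.5, 228.5], 4)]
red top [([103.1, 221.2], 9), ([125.5, 248.8], 11)]
red scene [([297.0, 192.8], 4), ([293.2, 217.4], 5)]
```

>>> carry_out(deltas=[[24.6, -16.9, 0, 0, 0, 0.0953, 0.5], [24.6, -16.9, 0, 0, 0, 0.0953, 0.5], [24.6, -16.9, 0, 0, 0, 0.0953, 0.5], [24.6, -16.9, 0, 0, 0, 0.0953, 0.5], [24.6, -16.9, 0, 0, 0, 0.0953, 0.5], [24.6, -16.9, 0, 0, 0, 0.0953, 0.5], [24.6, -16.9, -10, 0, 0, 0.0953, 0.5], [24.6, -16.9, -20, 0, 0, 0.0953, 0.5], [24.6, -16.9, -20, 0, 0, 0.0953, 0.5], [24.6, -16.9, -20, 0, 0, 0.0953, 0.5], [24.6, -16.9, -20, 0, 0, 0.0953, 0.5], [24.6, -16.4, -20, 0, 0, 0.0953, 0.5], [0, 0, 0, 0, 0, 0, 0.5], [0, 0, 0, 0, 0, 0, 0.5]])

```text
clock: 1.5
ee_pos: [0.5414, 0.3711, 0.1115]
tcp_rot: [-0.36, 0.933, 0.0, -0.001]
contact_force: [0.2, 0.2, 0.2]
gripper_width: 0.499
grasp_force: 0.0
```

Run:
```python
from h import *
from scipy.spatial.transform import Rotation as Ro
s=robot.read_state();print(s["q"],s["ee_pos"],s["tcp_rot"],s["gripper_width"]);Y=Ro.from_quat(s["tcp_rot"]).as_matrix();print(np.degrees(np.arctan2(Y[1,1],Y[0,1])),Y[:,2])
def tri(a,b):
    A=[];B=[]
    for n,uv in(("top",a),("scene",b)):
        o=ray(n,uv,0);d=ray(n,uv,.2)-o;d/=np.linalg.norm(d);P=np.eye(3)-np.outer(d,d);A.append(P);B.append(P@o)
    X=np.linalg.solve(sum(A),sum(B));return X*1000
a=tri((382.4,235.3),(174.5,173.5));b=tri((374,259),(191,156.2));print(a,b,(a+b)/2,np.linalg.norm(a-b),np.degrees(np.arctan2(*(a-b)[[1,0]])))
print("handle tri",tri((140.5,211.5),(436.7,246.7)),"slots",tri((263.5,201.5),(293.2,217.4)),tri((263.5,228.5),(297,192.8)))
```

```text
[ 5.02291779e-01  4.05263082e-01 -8.95208246e-02  1.07882144e+00
  5.19368126e-04 -2.33329909e-01] [0.54136568 0.37112975 0.11147343] [-3.59572850e-01  9.33115923e-01  6.90282606e-05 -1.42664508e-03] 0.49930140080985913
132.14788979172775 [-2.71209186e-03 -8.97142938e-04 -9.99995920e-01]
[ 483.23926747 -320.40972867  100.13762867] [ 417.09233726 -296.2897923   100.13825065] [ 450.16580236 -308.34976049  100.13793966] 70.40729868054028 -20.03397000498321
handle tri [542.79891913 375.42746456  23.44008   ] slots [569.37045725  10.8496113  103.2687296 ] [493.78348898   8.69692388 103.17279673]
```

>>> carry_out(deltas=[[0.4, 0.4, -20, 0, 0, 0, 0.5], [0, 0, -20, 0, 0, 0, 0.5], [0, 0, -20, 0, 0, 0, 0.5], [0, 0, -12, 0, 0, 0, 0.5], [0, 0, -8, 0, 0, 0, 0.5], [0, 0, -3, 0, 0, 0, 0.5], [0, 0, 0, 0, 0, 0, 1], [0, 0, 0, 0, 0, 0, 1], [0, 0, 0, 0, 0, 0, 1], [0, 0, 0, 0, 0, 0, 1], [0, 0, 0, 0, 0, 0, 1], [0, 0, 0, 0, 0, 0, 1], [0, 0, 0, 0, 0, 0, 1], [0, 0, 0, 0, 0, 0, 1]], squeeze=90)

```text
clock: 2.9
ee_pos: [0.5429, 0.3726, 0.0304]
tcp_rot: [-0.361, 0.933, 0.0, 0.001]
contact_force: [0.1, -0.6, 3.8]
gripper_width: 0.0
grasp_force: 2.6
```

Run:
```python
from h import *
s=robot.read_state();print(s["gripper_width"],s["grasp_force"],s["ee_pos"],s["contact_force"])
t=robot.get_image("top");im=robot.get_image("scene");cv2.imwrite("pics/t1.png",t);cv2.imwrite("pics/s1.png",im)
p=proj("top",s["ee_pos"]);q=proj("scene",s["ee_pos"]);print(p,q)
def c(im,p,k=4): x,y=int(p[0])-50,int(p[1])-55; return cv2.resize(im[y:y+110,x:x+100],None,fx=k,fy=k,interpolation=cv2.INTER_CUBIC)
cv2.imwrite("pics/c1.png",np.hstack([c(t,p),c(im,q)]))
```

```text
0.00015831731374089692 2.5603060042545867 [0.54293588 0.37260402 0.03044958] [ 0.10740269 -0.63107978  3.80317381]
[140.39860345 211.11906381] [435.90949575 245.17521192]
```

View pics/c1.png

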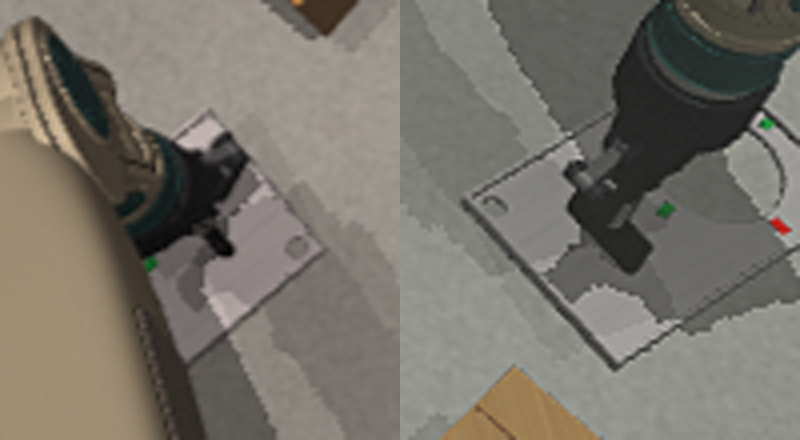

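Run:
```python
import cv2
s=cv2.imread("pics/s1.png")[205:270,400:480];t=cv2.imread("pics/t1.png")[175:240,112:178]
import numpy as np
cv2.imwrite("pics/c2.png",np.hstack([cv2.resize(s,None,fx=5.4,fy=9,interpolation=2),cv2.resize(t,None,fx=5.4,fy=9,interpolation=2)]))
```

```text
(no output)
```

View pics/c2.png

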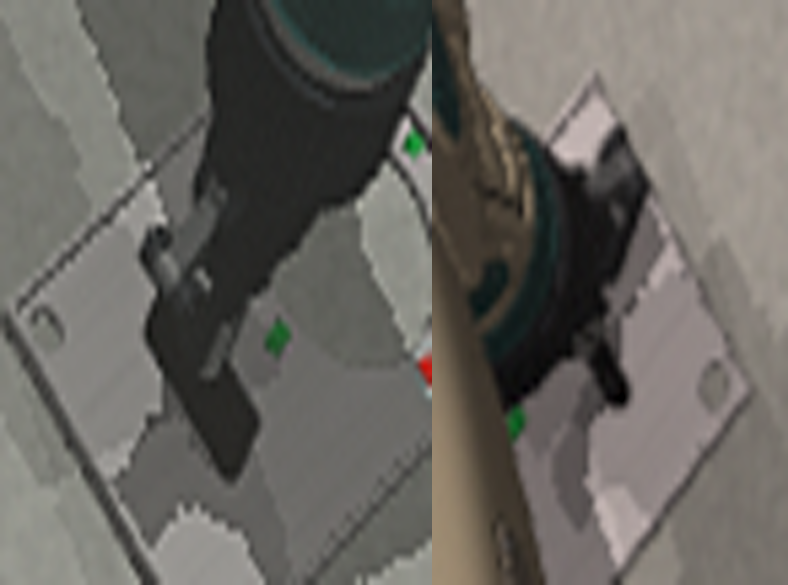

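The crop is ambiguous because the finger and bar are both black; the bar shows at c2 (200,375). A small test lift will tell whether the bar is held.

>>> carry_out(deltas=[[0, 0, 3, 0, 0, 0, 1], [0, 0, 3, 0, 0, 0, 1], [0, 0, 3, 0, 0, 0, 1], [0, 0, 0, 0, 0, 0, 1], [0, 0, 0, 0, 0, 0, 1]])

```text
clock: 3.5
ee_pos: [0.5422, 0.3723, 0.0387]
tcp_rot: [-0.361, 0.933, -0.0, -0.0]
contact_force: [0.7, -0.4, -0.3]
gripper_width: 0.0
grasp_force: 0.0
```

Run:
```python
from h import *
s=robot.read_state();print(s)
```

```text
{'clock': 3.5, 'q': array([ 5.03443789e-01,  4.73508628e-01, -1.56086099e-01,  9.41330369e-01,
       -7.35458030e-06, -2.34377329e-01]), 'joint_velocities': array([ 1.79294252e-06,  1.88253949e-03, -4.07189064e-03,  1.91916614e-04,
        1.32490438e-04, -1.18601972e-03]), 'effort': array([ 9.58190467e-04, -5.05200648e+01,  2.54220682e+01, -2.66417963e-03,
       -7.97505004e-05,  1.02617153e-05]), 'ee_pos': array([0.5422481 , 0.37229458, 0.03866388]), 'tcp_rot': array([-3.60599501e-01,  9.32720749e-01, -1.22798505e-05, -6.33097823e-05]), 'contact_force': array([ 0.67618307, -0.36687462, -0.30086201]), 'wrist_torque': array([ 0.00427469,  0.01066466, -0.02893547]), 'grasp_force': 0.0, 'gripper_width': 9.53712711492375e-05}
```

>>> carry_out(deltas=[[0, 0, 15, 0, 0, 0, 1], [0, 0, 20, 0, 0, 0, 1], [0, 0, 20, 0, 0, 0, 1], [0, 0, 0, 0, 0, 0, 1], [0, 0, 0, 0, 0, 0, 1]])

```text
clock: 4.0
ee_pos: [0.5429, 0.3726, 0.0946]
tcp_rot: [-0.361, 0.933, 0.0, 0.001]
contact_force: [-0.3, 0.4, 0.0]
gripper_width: -0.003
grasp_force: 0.0
```

Run:
```python
from h import *
from scipy.spatial.transform import Rotation as Ro
s=robot.read_state();t=robot.get_image("top");im=robot.get_image("scene");cv2.imwrite("pics/t2.png",t);cv2.imwrite("pics/s2.png",im)
R=Ro.from_quat(s["tcp_rot"]).as_matrix();e=s["ee_pos"]
out=[]
for n,I,o,w in(("scene",im,(395,185),90),("top",t,(95,165),90)):
    k=4.4;y=cv2.resize(I[o[1]:o[1]+90,o[0]:o[0]+90],None,fx=k,fy=k*1.4,interpolation=2)
    for X,c in((e,(0,255,255)),(e+R[:,2]*.017,(255,0,255)),((.5418,.3713,.028),(255,255,0))):
        p=proj(n,X);cv2.circle(y,(int((p[0]-o[0]+.5)*k),int((p[1]-o[1]+.5)*k*1.4)),4,c,1);print(n,p)
    out.append(y)
cv2.imwrite("pics/c3.png",np.hstack(out));print(e)
```

```text
scene [444.23561963 231.80153852]
scene [441.95454589 235.48738101]
scene [435.0601319  245.19303582]
top [134.174125   208.15760216]
top [135.86764197 208.96264516]
top [141.04395078 211.62233807]
[0.5428785  0.37263591 0.09464283]
```

View pics/c3.png

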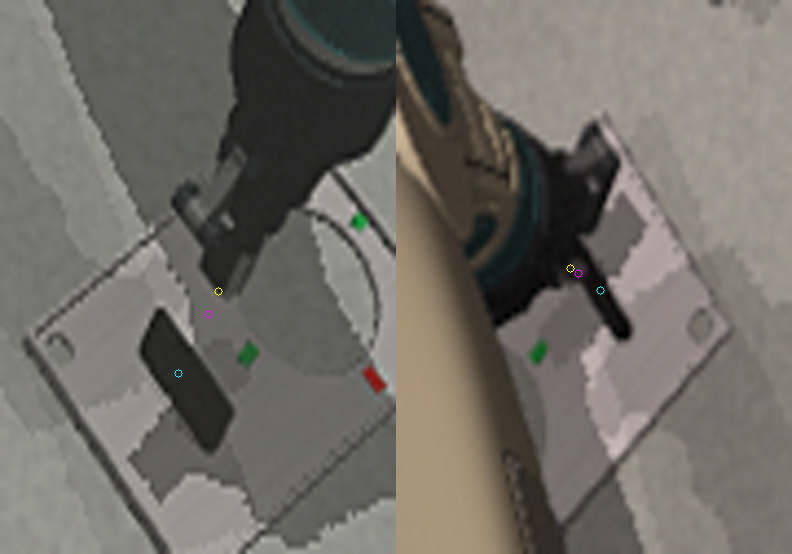

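In c3 the shut fingertip shows in the scene view at about crop (218,290). That is where the TCP should project, not 17 mm ahead of it, so the tip may sit higher than documented. I'll probe by lowering the shut fingers gently towards the bar.

>>> carry_out(deltas=[[0, 0, -20, 0, 0, 0, 1], [0, 0, -10, 0, 0, 0, 1], [0, 0, -6, 0, 0, 0, 1], [0, 0, 0, 0, 0, 0, 1], [0, 0, 0, 0, 0, 0, 1]])

```text
clock: 4.6
ee_pos: [0.5423, 0.3723, 0.0576]
tcp_rot: [-0.361, 0.933, -0.0, -0.0]
contact_force: [0.4, -0.0, 0.6]
gripper_width: -0.006
grasp_force: 0.0
```

>>> carry_out(deltas=[[0, 0, -5, 0, 0, 0, 1], [0, 0, -5, 0, 0, 0, 1], [0, 0, 0, 0, 0, 0, 1]])

```text
clock: 4.9
ee_pos: [0.5418, 0.3721, 0.0471]
tcp_rot: [-0.361, 0.933, -0.0, -0.001]
contact_force: [-0.4, 0.2, -0.6]
gripper_width: 0.001
grasp_force: 0.0
```

>>> carry_out(deltas=[[0, 0, -4, 0, 0, 0, 1], [0, 0, -4, 0, 0, 0, 1], [0, 0, 0, 0, 0, 0, 1]])

```text
clock: 5.2
ee_pos: [0.5417, 0.372, 0.0389]
tcp_rot: [-0.361, 0.933, -0.0, -0.001]
contact_force: [0.5, 1.0, -0.1]
gripper_width: 0.003
grasp_force: 0.0
```

>>> carry_out(deltas=[[0, 0, -3, 0, 0, 0, 1], [0, 0, -3, 0, 0, 0, 1], [0, 0, 0, 0, 0, 0, 1]])

```text
clock: 5.5
ee_pos: [0.5419, 0.3721, 0.0331]
tcp_rot: [-0.361, 0.933, -0.0, -0.0]
contact_force: [0.4, -0.2, 0.2]
gripper_width: -0.004
grasp_force: 0.0
```

>>> carry_out(deltas=[[0, 0, -2, 0, 0, 0, 1], [0, 0, 0, 0, 0, 0, 1]])

```text
clock: 5.7
ee_pos: [0.5422, 0.3723, 0.0315]
tcp_rot: [-0.361, 0.933, -0.0, -0.0]
contact_force: [-0.5, -0.2, -0.1]
gripper_width: -0.0
grasp_force: 0.0
```

>>> carry_out(deltas=[[0, 0, -2, 0, 0, 0, 1], [0, 0, 0, 0, 0, 0, 1]])

```text
clock: 5.9
ee_pos: [0.5427, 0.3726, 0.0305]
tcp_rot: [-0.361, 0.933, 0.0, 0.0]
contact_force: [-1.2, -0.9, 4.4]
gripper_width: 0.003
grasp_force: 1.8
```

>>> carry_out(deltas=[[0, 0, -2, 0, 0, 0, 1], [0, 0, 0, 0, 0, 0, 1]])

```text
clock: 6.1
ee_pos: [0.5427, 0.3726, 0.0304]
tcp_rot: [-0.361, 0.933, 0.0, 0.001]
contact_force: [-4.6, -3.0, 13.1]
gripper_width: 0.003
grasp_force: 6.7
```

>>> carry_out(deltas=[[0, 0, 8, 0, 0, 0, 1], [-8, 8.9, 0, 0, 0, 0, 1], [-8, 8.9, 0, 0, 0, 0, 1], [0, 0, -4, 0, 0, 0, 1], [0, 0, -2, 0, 0, 0, 1], [0, 0, -2, 0, 0, 0, 1], [0, 0, 0, 0, 0, 0, 1]])

```text
clock: 6.8
ee_pos: [0.5259, 0.3897, 0.0268]
tcp_rot: [-0.361, 0.933, -0.0, -0.001]
contact_force: [0.3, 0.0, -0.1]
gripper_width: 0.003
grasp_force: 0.0
```

>>> carry_out(deltas=[[0, 0, -2, 0, 0, 0, 1], [0, 0, 0, 0, 0, 0, 1]])

```text
clock: 7.0
ee_pos: [0.5264, 0.3899, 0.0254]
tcp_rot: [-0.36, 0.933, -0.0, -0.0]
contact_force: [-0.3, -0.2, 0.0]
gripper_width: -0.0
grasp_force: 0.0
```

The path is free here, so the tips had been resting on top of the bar. The real tip is about 25 mm higher than the documented offset gives. I'll probe the plate surface to confirm.

>>> carry_out(deltas=[[0, 0, -5, 0, 0, 0, 1], [0, 0, -5, 0, 0, 0, 1], [0, 0, -4, 0, 0, 0, 1], [0, 0, 0, 0, 0, 0, 1]])

```text
clock: 7.4
ee_pos: [0.5255, 0.3896, 0.0106]
tcp_rot: [-0.361, 0.933, -0.0, -0.001]
contact_force: [0.3, 0.7, 0.2]
gripper_width: -0.0
grasp_force: 0.0
```

>>> carry_out(deltas=[[0, 0, -4, 0, 0, 0, 1], [0, 0, -3, 0, 0, 0, 1], [0, 0, 0, 0, 0, 0, 1]])

```text
clock: 7.7
ee_pos: [0.5259, 0.3899, 0.0041]
tcp_rot: [-0.361, 0.933, -0.0, -0.0]
contact_force: [-0.9, 0.6, 0.4]
gripper_width: 0.003
grasp_force: 0.0
```

>>> carry_out(deltas=[[0, 0, -3, 0, 0, 0, 1], [0, 0, 0, 0, 0, 0, 1]])

```text
clock: 7.9
ee_pos: [0.5261, 0.39, 0.0014]
tcp_rot: [-0.361, 0.933, -0.0, -0.0]
contact_force: [-0.4, 0.2, -0.3]
gripper_width: -0.001
grasp_force: 0.0
```

>>> carry_out(deltas=[[0, 0, -3, 0, 0, 0, 1], [0, 0, 0, 0, 0, 0, 1]])

```text
clock: 8.1
ee_pos: [0.5261, 0.39, -0.0017]
tcp_rot: [-0.361, 0.933, -0.0, -0.0]
contact_force: [0.1, -0.0, -0.3]
gripper_width: 0.001
grasp_force: 0.0
```

>>> carry_out(deltas=[[0, 0, 15, 0, 0, 0, 1], [0, 0, 20, 0, 0, 0, 1], [0, 0, 20, 0, 0, 0, 0.5], [8, -8.9, 0, 0, 0, 0, 0.5], [8, -8.9, 0, 0, 0, 0, 0.5], [0, 0, 0, 0, 0, 0, 0.5], [0, 0, -15, 0, 0, 0, 0.5], [0, 0, -15, 0, 0, 0, 0.5], [0, 0, -10, 0, 0, 0, 0.5], [0, 0, -6, 0, 0, 0, 0.5], [0, 0, -4, 0, 0, 0, 0.5], [0, 0, 0, 0, 0, 0, 0.5]], squeeze=30)

```text
clock: 9.3
ee_pos: [0.5417, 0.3722, 0.0027]
tcp_rot: [-0.361, 0.933, -0.0, -0.001]
contact_force: [0.1, -0.3, 0.2]
gripper_width: 0.498
grasp_force: 0.0
```

>>> carry_out(deltas=[[0, 0, 0, 0, 0, 0, 1], [0, 0, 0, 0, 0, 0, 1], [0, 0, 0, 0, 0, 0, 1], [0, 0, 0, 0, 0, 0, 1], [0, 0, 0, 0, 0, 0, 1], [0, 0, 0, 0, 0, 0, 1]])

```text
clock: 9.9
ee_pos: [0.5426, 0.3731, 0.0046]
tcp_rot: [-0.361, 0.933, 0.001, 0.001]
contact_force: [-2.4, 3.7, 4.7]
gripper_width: 0.11
grasp_force: 30.7
```

>>> carry_out(deltas=[[0, 0, 0, 0, 0, 0, 1], [0, 0, 0, 0, 0, 0, 1], [0, 0, 0, 0, 0, 0, 1], [0, 0, 5, 0, 0, 0, 1], [0, 0, 10, 0, 0, 0, 1], [0, 0, 15, 0, 0, 0, 1], [0, 0, 20, 0, 0, 0, 1], [0, 0, 20, 0, 0, 0, 1], [0, 0, 20, 0, 0, 0, 1], [0, 0, 20, 0, 0, 0, 1], [0, 0, 20, 0, 0, 0, 1], [0, 0, 15, 0, 0, 0, 1], [0, 0, 10, 0, 0, 0, 1], [0, 0, 5, 0, 0, 0, 1], [0, 0, 0, 0, 0, 0, 1], [0, 0, 0, 0, 0, 0, 1]], squeeze=100)

```text
clock: 11.5
ee_pos: [0.5417, 0.372, 0.1627]
tcp_rot: [-0.361, 0.933, -0.0, -0.001]
contact_force: [0.2, 0.6, -4.8]
gripper_width: 0.091
grasp_force: 97.6
```

>>> carry_out(deltas=[[0, -8, 0, 0, 0, -0.01, 1], [0, -14, 0, 0, 0, -0.03, 1], [0, -22, 0, 0, 0, -0.04, 1], [-0.5, -26, 0, 0, 0, -0.04, 1], [-0.5, -28, 0, 0, 0, -0.045, 1], [-0.5, -28, 0, 0, 0, -0.045, 1], [-0.5, -28, 0, 0, 0, -0.045, 1], [-0.5, -28, 0, 0, 0, -0.045, 1], [-0.5, -28, 0, 0, 0, -0.045, 1], [-0.5, -28, 0, 0, 0, -0.045, 1], [-0.5, -28, 0, 0, 0, -0.045, 1], [-0.5, -28, 0, 0, 0, -0.045, 1], [-0.5, -28, 0, 0, 0, -0.045, 1], [-0.5, -28, 0, 0, 0, -0.045, 1], [-0.7, -28, 0, 0, 0, -0.045, 1], [-0.5, -28, 0, 0, 0, -0.04, 1], [-0.5, -26, 0, 0, 0, -0.03, 1], [-0.5, -20, 0, 0, 0, -0.02, 1], [-0.5, -12, 0, 0, 0, -0.01, 1], [-0.5, -6, 0, 0, 0, 0, 1]])

```text
clock: 13.5
ee_pos: [0.5329, -0.099, 0.1635]
tcp_rot: [-0.01, 1.0, 0.0, -0.0]
contact_force: [0.1, 0.4, -4.7]
gripper_width: 0.093
grasp_force: 97.8
```

>>> carry_out(deltas=[[0, 0, 0, 0, 0, 0, 1], [0, 0, 0, 0, 0, 0, 1]])

```text
clock: 13.7
ee_pos: [0.5333, -0.0971, 0.1636]
tcp_rot: [-0.012, 1.0, 0.0, -0.0]
contact_force: [0.4, 0.1, -5.5]
gripper_width: 0.096
grasp_force: 97.7
```

Run:
```python
from h import *
from scipy.spatial.transform import Rotation as Ro
s=robot.read_state();t=robot.get_image("top");im=robot.get_image("scene");cv2.imwrite("pics/t3.png",t);cv2.imwrite("pics/s3.png",im)
Y=Ro.from_quat(s["tcp_rot"]).as_matrix();print(s["ee_pos"],np.degrees(np.arctan2(Y[1,1],Y[0,1])))
k=4;cv2.imwrite("pics/c4.png",np.hstack([cv2.resize(t[170:290,220:320],None,fx=k,fy=k,interpolation=2),cv2.resize(im[120:240,225:325],None,fx=k,fy=k,interpolation=2)]))
```

```text
[ 0.5333326  -0.09705062  0.16358249] 91.32805501972534
```

View pics/c4.png

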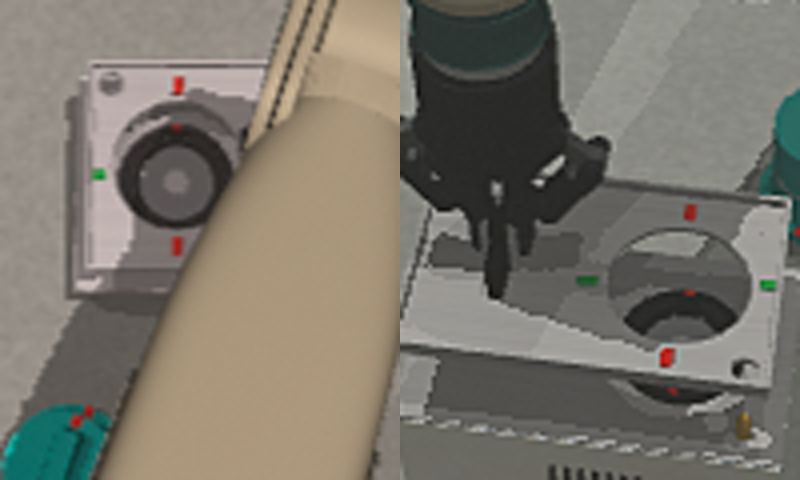

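Pic c4 shows the plate held level over the mill. Its red marks are at top (264.5,191.5) and (264.4,231.4), and at scene (291.8,209.3) and (297.5,173). The collar shows through the hole. I'll triangulate the marks for the offset.

```bash
cat >> h.py <<'E'
def tri(a,b):
    A=[];B=[]
    for n,uv in(("top",a),("scene",b)):
        o=ray(n,uv,0);d=ray(n,uv,.2)-o;d/=np.linalg.norm(d);P=np.eye(3)-np.outer(d,d);A.append(P);B.append(P@o)
    return np.linalg.solve(sum(A),sum(B))*1000
red=lambda im:(im[...,2].astype(int)-im[...,1]>60)&(im[...,2].astype(int)-im[...,0]>60)
grn=lambda im:(im[...,1].astype(int)-im[...,2]>40)&(im[...,1].astype(int)-im[...,0]>25)
E
python3 - <<'E'
from h import *
t=cv2.imread("pics/t3.png");s=cv2.imread("pics/s3.png")
b=lambda f,im,p:blob(f(im),p)[1]
r1=tri(b(red,t,(264.5,191.5)),b(red,s,(291.7,209.3)));r2=tri(b(red,t,(264.4,231.4)),b(red,s,(297.5,173)));g=tri(b(grn,t,(244.7,213.7)),b(grn,s,(317,191.5)))
print(r1,r2,g,(r1+r2)/2,"yaw",np.degrees(np.arctan2(*(r1-r2)[[1,0]])))
g2=ray("scene",b(grn,s,(271.7,190.2)),(r1+r2)[2]/2000)*1000;g1=ray("scene",b(grn,s,(317,191.5)),(r1+r2)[2]/2000)*1000
print(g1,g2,(g1+g2)/2,"yaw",np.degrees(np.arctan2(*(g1-g2)[[1,0]]))-90)
for n,im,p,q in(("scene",s,(297.5,173),(291.7,209.3)),("top",t,(264.4,231.4),(264.5,191.5))):
    a,c=[ray(n,b(red,im,x),.164)*1000 for x in(p,q)];print(n,(a+c)/2,np.degrees(np.arctan2(*(c-a)[[1,0]])))
E
```

```text
[589.13341412   7.87675821 166.53895373] [481.04985634   5.15704412 166.96762267] [527.37014524  58.54450224 167.33855875] [535.09163523   6.51690116 166.7532882 ] yaw 1.4414335094078374
[526.82321093  59.13966756 166.7532882 ] [541.8096537  -45.60102134 166.7532882 ] [534.31643231   6.76932311 166.7532882 ] yaw 8.14269309194978
scene [532.83943878   7.21227247 164.        ] 1.4218308294831905
top [535.58084705   5.66506066 164.        ] 1.4708534158899238
```

>>> carry_out(deltas=[[-1.8, 1.5, -5, 0, 0, 0, 1], [-1.8, 1.6, -10, 0, 0, 0, 1], [0, 0, -12, 0, 0, 0, 1], [0, 0, -8, 0, 0, 0, 1], [0, 0, -5, 0, 0, 0, 1], [0, 0, 0, 0, 0, 0, 1], [0, 0, 0, 0, 0, 0, 1]])

```text
clock: 14.5
ee_pos: [0.5302, -0.0947, 0.1237]
tcp_rot: [-0.011, 1.0, 0.0, 0.0]
contact_force: [-0.4, 0.4, -3.4]
gripper_width: 0.096
grasp_force: 97.8
```

Run:
```python
from h import *
t=robot.get_image("top");im=robot.get_image("scene");cv2.imwrite("pics/t4.png",t);cv2.imwrite("pics/s4.png",im)
b=lambda f,i,p:blob(f(i),p)[1]
# expected mark pixels
for n,i in(("top",t),("scene",im)):
    f=red(i).astype(np.uint8);k,l,st,ce=cv2.connectedComponentsWithStats(f);print(n,[(np.round(c,1).tolist(),int(a)) for c,a in zip(ce[1:],st[1:,4]) if 235<c[0]<330 and 165<c[1]<245])
k=4;cv2.imwrite("pics/c5.png",np.hstack([cv2.resize(t[175:250,225:325],None,fx=k,fy=6,interpolation=2),cv2.resize(im[160:235,225:325],None,fx=k,fy=6,interpolation=2)]))
```

```text
top [([263.5, 194.0], 10), ([263.7, 201.3], 3), ([263.3, 228.3], 3), ([263.2, 233.6], 10)]
scene [([324.5, 177.5], 4), ([298.0, 182.2], 10), ([297.0, 193.0], 3), ([292.0, 217.5], 12)]
```

View pics/c5.png

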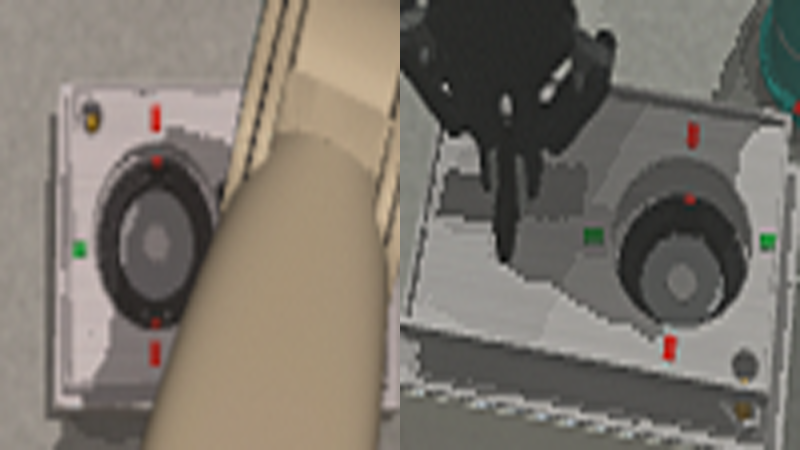

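c5 shows the pin at (92,120) visible through the plate's small hole in the top view, and the collar nearly concentric with the big hole. I'll compute the remaining offset.

Run:
```python
from h import *
a=tri((263.5,194),(292,217.5));b=tri((263.2,233.6),(298,182.2));print(a,b,(a+b)/2,np.degrees(np.arctan2(*(a-b)[[1,0]])))
t=cv2.imread("pics/t4.png")
# top view only: hole centre at mark height vs collar slots at z .1
h=(ray("top",(263.5,194),.122)+ray("top",(263.2,233.6),.122))*500; c=(ray("top",(263.6,201.4),.1)+ray("top",(263.4,228.4),.1))*500
print("top hole",h,"collar",c)
im=t[185:205,240:256].astype(int); br=(im[...,2]-im[...,0]>22); ys,xs=np.nonzero(br);print("pin",ray("top",(xs.mean()+240,ys.mean()+185),.108)*1000,len(xs))
d=im.sum(2)<380; ys,xs=np.nonzero(d[3:]|br[3:]);print("hole px",xs.mean()+240,ys.mean()+188,ray("top",(xs.mean()+240,ys.mean()+188),.12)*1000,len(xs))
```

```text
[586.48835274  10.30954681 128.16208115] [477.63707129   8.18116245 126.14375241] [532.06271201   9.24535463 127.15291678] 1.1201696628639617
top hole [532.8771667    8.53020124 122.        ] collar [532.40390447   8.84241577 100.        ]
pin [586.03637337  53.37249242 108.        ] 9
hole px 248.8148148148148 195.55555555555554 [582.59474047  50.24170091 120.        ] 27
```

>>> carry_out(deltas=[[-0.3, 0.5, -3, 0, 0, 0, 1], [0, 0, -3, 0, 0, 0, 1], [0, 0, -3, 0, 0, 0, 1], [0, 0, -3, 0, 0, 0, 1], [0, 0, -3, 0, 0, 0, 1], [0, 0, 0, 0, 0, 0, 1]])

```text
clock: 15.2
ee_pos: [0.5292, -0.0939, 0.108]
tcp_rot: [-0.011, 1.0, 0.0, -0.001]
contact_force: [0.1, -0.7, -4.1]
gripper_width: 0.097
grasp_force: 97.8
```

>>> carry_out(deltas=[[0, 0, -3, 0, 0, 0, 1], [0, 0, -3, 0, 0, 0, 1], [0, 0, -2, 0, 0, 0, 1], [0, 0, 0, 0, 0, 0, 1]])

```text
clock: 15.6
ee_pos: [0.5294, -0.094, 0.1003]
tcp_rot: [-0.011, 1.0, 0.0, -0.0]
contact_force: [-0.5, -0.2, -4.2]
gripper_width: 0.094
grasp_force: 97.8
```

No contact with the pins or collar so far. Lowering the last few millimetres.

>>> carry_out(deltas=[[0, 0, -2, 0, 0, 0, 1], [0, 0, -2, 0, 0, 0, 1], [0, 0, -1, 0, 0, 0, 1], [0, 0, 0, 0, 0, 0, 1]])

```text
clock: 16.0
ee_pos: [0.5295, -0.094, 0.0955]
tcp_rot: [-0.011, 1.0, 0.0, -0.0]
contact_force: [0.1, -0.3, -3.8]
gripper_width: 0.092
grasp_force: 97.8
```

>>> carry_out(deltas=[[0, 0, -1, 0, 0, 0, 1], [0, 0, 0, 0, 0, 0, 1]])

```text
clock: 16.2
ee_pos: [0.5299, -0.0941, 0.0949]
tcp_rot: [-0.011, 1.0, -0.0, 0.0]
contact_force: [-0.3, -0.6, -4.1]
gripper_width: 0.096
grasp_force: 97.9
```

>>> carry_out(deltas=[[0, 0, -1, 0, 0, 0, 1], [0, 0, 0, 0, 0, 0, 1]])

```text
clock: 16.4
ee_pos: [0.5299, -0.0941, 0.0947]
tcp_rot: [-0.011, 1.0, -0.0, 0.0]
contact_force: [-3.8, -0.7, 3.5]
gripper_width: 0.099
grasp_force: 99.0
```

>>> carry_out(deltas=[[0, 0, -0.6, 0, 0, 0, 1], [0, 0, 0, 0, 0, 0, 1], [0, 0, 0, 0, 0, 0, 0.8], [0, 0, 0, 0, 0, 0, 0.6], [0, 0, 0, 0, 0, 0, 0.5], [0, 0, 0, 0, 0, 0, 0.5], [0, 0, 0, 0, 0, 0, 0.5]])

```text
clock: 17.1
ee_pos: [0.5298, -0.0941, 0.093]
tcp_rot: [-0.011, 1.0, 0.0, -0.0]
contact_force: [-1.2, 0.5, -0.1]
gripper_width: 0.499
grasp_force: 0.0
```

>>> carry_out(deltas=[[0, 0, 10, 0, 0, 0, 0.5], [0, 0, 25, 0, 0, 0, 0.5], [0, 0, 40, 0, 0, 0, 0.5], [0, 0, 40, 0, 0, 0, 0.5], [-10, -20, 10, 0, 0, -0.04, 0.5], [-10, -27, 0, 0, 0, -0.045, 0.5], [-10, -27, 0, 0, 0, -0.045, 0.5], [-10, -27, 0, 0, 0, -0.045, 0.5], [-10, -27, 0, 0, 0, -0.045, 0.5], [-10, -27, 0, 0, 0, -0.045, 0.5], [-10, -27, 0, 0, 0, -0.045, 0.5], [-9.6, -20, 0, 0, 0, -0.04, 0.5], [0, -11, 0, 0, 0, -0.023, 0.5], [0, 0, 0, 0, 0, 0, 0.5]])

```text
clock: 18.5
ee_pos: [0.4505, -0.3083, 0.2187]
tcp_rot: [0.175, 0.985, -0.0, 0.001]
contact_force: [0.2, 0.6, -0.3]
gripper_width: 0.503
grasp_force: 0.0
```

Run:
```python
from h import *
from scipy.spatial.transform import Rotation as Ro
s=robot.read_state();t=robot.get_image("top");im=robot.get_image("scene");cv2.imwrite("pics/t5.png",t);cv2.imwrite("pics/s5.png",im)
Y=Ro.from_quat(s["tcp_rot"]).as_matrix();print(s["ee_pos"],np.degrees(np.arctan2(Y[1,1],Y[0,1])),s["q"])
for n,i in(("top",t),("scene",im)):
    for f in(red,grn):
        k,l,st,ce=cv2.connectedComponentsWithStats(f(i).astype(np.uint8));print(n,[(np.round(c,1).tolist(),int(a)) for c,a in zip(ce[1:],st[1:,4]) if 160<c[0]<400 and 140<c[1]<265])
k=4;cv2.imwrite("pics/c6.png",np.hstack([cv2.resize(t[180:280,300:400],None,fx=k,fy=6,interpolation=2),cv2.resize(im[140:240,220:320],None,fx=k,fy=6,interpolation=2)]))
```

```text
[ 0.45047412 -0.30832369  0.2186528 ] 69.83809992829835 [-7.18777006e-01  1.38018987e-01 -2.06675846e-01  1.22480972e+00
  2.44613233e-04 -3.66885461e-01]
top [([263.9, 195.8], 12), ([263.8, 201.4], 5), ([263.5, 228.5], 4), ([263.5, 234.5], 8), ([373.3, 258.3], 3), ([368.5, 262.0], 6)]
top [([282.5, 212.8], 10), ([245.0, 217.5], 6)]
scene [([191.0, 156.2], 4), ([327.5, 159.5], 4), ([174.7, 173.6], 7), ([324.2, 177.6], 5), ([297.8, 188.5], 10), ([178.6, 191.3], 7), ([297.0, 192.8], 4), ([293.2, 217.4], 5), ([292.0, 223.7], 13)]
scene [([273.2, 205.6], 9), ([316.1, 206.2], 8)]
```

View pics/c6.png

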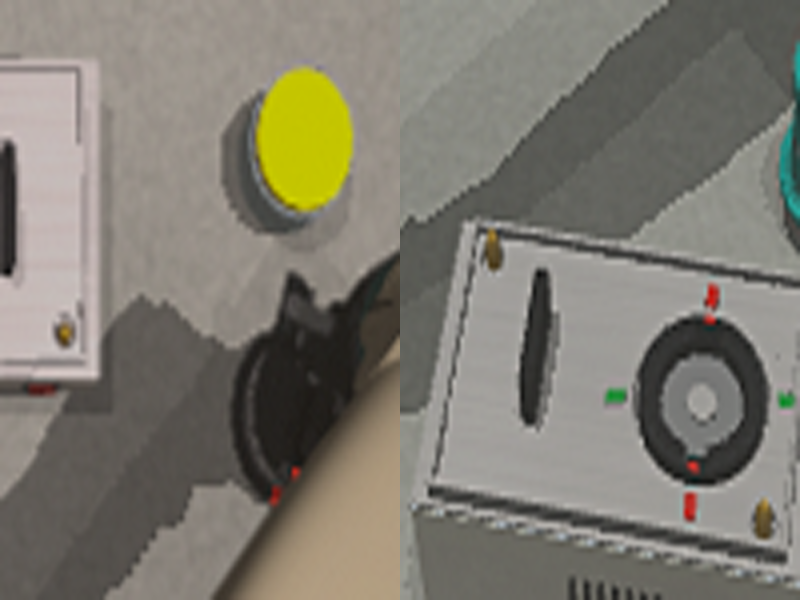

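c6 shows the plate flush on the mill, with pins at (493,250) and (764,518) through their holes and the collar in the big hole. Next I'll take the cup by its bar.

>>> carry_out(deltas=[[0, 0, -25, 0, 0, 0, 0.5], [0, 0, -30, 0, 0, 0, 0.5], [0, 0, -25, 0, 0, 0, 0.5], [0, 0, -20, 0, 0, 0, 0.5], [0, 0, -12, 0, 0, 0, 0.5], [0, 0, -8, 0, 0, 0, 0.5], [0, 0, -4, 0, 0, 0, 0.5], [0, 0, 0, 0, 0, 0, 0.5]], squeeze=30)

```text
clock: 19.4
ee_pos: [0.4505, -0.307, 0.0943]
tcp_rot: [0.174, 0.985, -0.0, 0.0]
contact_force: [-0.3, 0.6, 0.3]
gripper_width: 0.498
grasp_force: 0.0
```

>>> carry_out(deltas=[[0, 0, 0, 0, 0, 0, 1], [0, 0, 0, 0, 0, 0, 1], [0, 0, 0, 0, 0, 0, 1], [0, 0, 0, 0, 0, 0, 1], [0, 0, 0, 0, 0, 0, 1]])

```text
clock: 19.9
ee_pos: [0.4508, -0.308, 0.0951]
tcp_rot: [0.174, 0.985, -0.001, 0.001]
contact_force: [-1.3, -0.5, 4.4]
gripper_width: 0.182
grasp_force: 34.2
```

>>> carry_out(deltas=[[0, 0, 0, 0, 0, 0, 1], [0, 0, 0, 0, 0, 0, 1], [0, 0, 0, 0, 0, 0, 1], [0, 0, 5, 0, 0, 0, 1], [0, 0, 10, 0, 0, 0, 1], [0, 0, 20, 0, 0, 0, 1], [0, 0, 25, 0, 0, 0, 1], [0, 0, 25, 0, 0, 0, 1], [0, 0, 25, 0, 0, 0, 1], [0, 0, 25, 0, 0, 0, 1], [0, 0, 15, 0, 0, 0, 1], [0, 0, 8, 0, 0, 0, 1], [0, 0, 0, 0, 0, 0, 1]], squeeze=115)

```text
clock: 21.2
ee_pos: [0.4503, -0.3071, 0.2529]
tcp_rot: [0.174, 0.985, -0.0, 0.0]
contact_force: [1.4, -0.3, -3.3]
gripper_width: 0.164
grasp_force: 112.7
```

>>> carry_out(deltas=[[2, 8, 0, 0, 0, 0.01, 1], [4, 16, 0, 0, 0, 0.02, 1], [6, 24, 0, 0, 0, 0.03, 1], [7, 27, 0, 0, 0, 0.03, 1], [7, 27, 0, 0, 0, 0.03, 1], [7, 27, 0, 0, 0, 0.03, 1], [7, 27, 0, 0, 0, 0.03, 1], [7, 27, 0, 0, 0, 0.03, 1], [7, 27, 0, 0, 0, 0.03, 1], [7, 27, 0, 0, 0, 0.03, 1], [6, 27, 0, 0, 0, 0.03, 1], [6, 23, 0, 0, 0, 0.03, 1], [4, 16, 0, 0, 0, 0.03, 1], [2.8, 10, 0, 0, 0, 0.014, 1], [1, 4.8, 0, 0, 0, 0, 1], [0, 0, 0, 0, 0, 0, 1], [0, 0, 0, 0, 0, 0, 1]])

```text
clock: 22.9
ee_pos: [0.5306, 0.0104, 0.2519]
tcp_rot: [-0.012, 1.0, -0.0, -0.0]
contact_force: [-0.6, -0.3, -3.5]
gripper_width: 0.162
grasp_force: 112.6
```

Run:
```python
from h import *
from scipy.spatial.transform import Rotation as Ro
s=robot.read_state();t=robot.get_image("top");im=robot.get_image("scene");cv2.imwrite("pics/t6.png",t);cv2.imwrite("pics/s6.png",im)
Y=Ro.from_quat(s["tcp_rot"]).as_matrix();print(s["ee_pos"],np.degrees(np.arctan2(Y[1,1],Y[0,1])),s["contact_force"],s["wrist_torque"])
for n,i in(("top",t),("scene",im)):
    k,l,st,ce=cv2.connectedComponentsWithStats(red(i).astype(np.uint8));print(n,[(np.round(c,1).tolist(),int(a)) for c,a in zip(ce[1:],st[1:,4]) if 230<c[0]<340 and 90<c[1]<265])
k=4;cv2.imwrite("pics/c7.png",np.hstack([cv2.resize(t[150:250,210:310],None,fx=k,fy=6,interpolation=2),cv2.resize(im[100:240,250:350],None,fx=k,fy=600/140,interpolation=2)]))
```

```text
[0.53058468 0.01037596 0.25187762] 91.33333832006612 [-0.63127125 -0.26082743 -3.47395845] [-0.00372721 -0.07497049  0.02802142]
top []
scene [([327.5, 159.5], 4), ([294.5, 176.0], 12), ([324.2, 177.6], 5), ([293.2, 197.9], 10), ([292.5, 217.0], 2), ([292.0, 223.7], 13)]
```

View pics/c7.png

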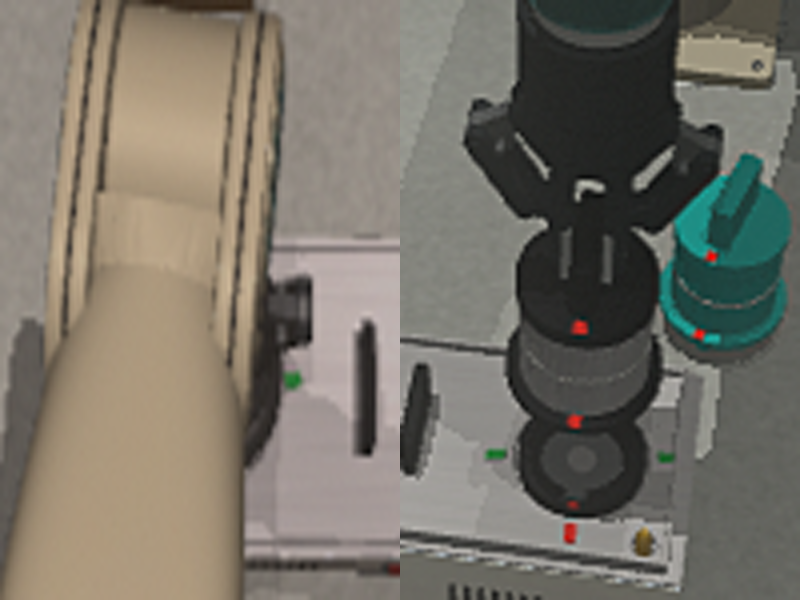

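c7's scene view shows the cup above the collar, with its red marks at (294.5,176) and (293.2,197.9) and the collar at about (395,208). The arm hides it in the top view, so the remaining offset has to come from the scene view's marks.

Run:
```python
from h import *
im=cv2.imread("pics/s6.png");s0=cv2.imread("pics/s5.png")
sl=(ray("scene",(293.2,217.4),.1)+ray("scene",(297,192.8),.1))*500;print("slots scene z.1",sl)
mk=(ray("scene",(292,223.7),.095)+ray("scene",(297.8,188.5),.095))*500;print("plate hole scene",mk)
u=np.array([np.cos(np.radians(-20)),np.sin(np.radians(-20)),0])
# scene-only cup on bench: cap marks, flange mark
cap0=[ray("scene",p,.097)*1000 for p in((174.6,173.5),(191,156.2))];print("bench cup scene",(cap0[0]+cap0[1])/2,np.linalg.norm(cap0[0]-cap0[1]))
fl0=ray("scene",(178.6,191.3),.025)*1000;c0=(cap0[0]+cap0[1])/2;print("mark radii",(cap0[0]-c0)@u,(fl0-c0)@u)
# held: same marks, same radii, bar at 1.3deg
v=np.array([np.cos(np.radians(1.3)),np.sin(np.radians(1.3)),0])
for L in(.154,.157,.160):
    print(L,"cap",ray("scene",(294.5,176),.097+L)*1000-v*((cap0[0]-c0)@u),"flange",ray("scene",(293.2,197.9),.025+L)*1000-v*((fl0-c0)@u))
```

```text
slots scene z.1 [529.14606589  10.56695649 100.        ]
plate hole scene [527.9104287   10.12373644  95.        ]
bench cup scene [ 447.38363849 -307.80042327   97.        ] 70.98635686840501
mark radii 35.491430863802705 41.33603408944225
0.154 cap [525.2127558    9.16366768 251.        ] flange [524.98191591   8.7370581  179.        ]
0.157 cap [527.65307214   9.46402417 254.        ] flange [527.16693485   9.00990962 182.        ]
0.16 cap [530.09338849   9.76438067 257.        ] flange [529.3519538    9.28276114 185.        ]
```

>>> carry_out(deltas=[[0.6, 0.4, -5, 0, 0, 0, 1], [0.6, 0.5, -12, 0, 0, 0, 1], [0, 0, -14, 0, 0, 0, 1], [0, 0, -10, 0, 0, 0, 1], [0, 0, -6, 0, 0, 0, 1], [0, 0, -4, 0, 0, 0, 1], [0, 0, -2, 0, 0, 0, 1], [0, 0, 0, 0, 0, 0, 1]])

```text
clock: 23.8
ee_pos: [0.5322, 0.0117, 0.1991]
tcp_rot: [-0.012, 1.0, 0.0, 0.0]
contact_force: [0.2, 0.3, -4.0]
gripper_width: 0.162
grasp_force: 112.5
```

>>> carry_out(deltas=[[0, 0, -2, 0, 0, 0, 1], [0, 0, -2, 0, 0, 0, 1], [0, 0, -1, 0, 0, 0, 1], [0, 0, 0, 0, 0, 0, 1]])

```text
clock: 24.2
ee_pos: [0.532, 0.0116, 0.194]
tcp_rot: [-0.012, 1.0, -0.0, -0.0]
contact_force: [-0.5, -0.0, -4.0]
gripper_width: 0.165
grasp_force: 112.5
```

>>> carry_out(deltas=[[0, 0, -1, 0, 0, 0, 1], [0, 0, -1, 0, 0, 0, 1], [0, 0, 0, 0, 0, 0, 1]])

```text
clock: 24.5
ee_pos: [0.532, 0.0116, 0.1919]
tcp_rot: [-0.012, 1.0, 0.0, -0.0]
contact_force: [-1.0, 0.1, -4.3]
gripper_width: 0.16
grasp_force: 112.5
```

>>> carry_out(deltas=[[0, 0, -1, 0, 0, 0, 1], [0, 0, -1, 0, 0, 0, 1], [0, 0, 0, 0, 0, 0, 1]])

```text
clock: 24.8
ee_pos: [0.532, 0.0117, 0.1899]
tcp_rot: [-0.012, 1.0, 0.0, -0.0]
contact_force: [0.1, -0.1, -3.9]
gripper_width: 0.166
grasp_force: 112.5
```

>>> carry_out(deltas=[[0, 0, -1, 0, 0, 0, 1], [0, 0, -1, 0, 0, 0, 1], [0, 0, 0, 0, 0, 0, 1]])

```text
clock: 25.1
ee_pos: [0.532, 0.0117, 0.1879]
tcp_rot: [-0.012, 1.0, 0.0, -0.0]
contact_force: [0.9, -0.1, -3.0]
gripper_width: 0.162
grasp_force: 112.5
```

>>> carry_out(deltas=[[0, 0, -1, 0, 0, 0, 1], [0, 0, -1, 0, 0, 0, 1], [0, 0, 0, 0, 0, 0, 1]])

```text
clock: 25.4
ee_pos: [0.5323, 0.0116, 0.1864]
tcp_rot: [-0.012, 1.0, -0.0, 0.0]
contact_force: [-0.3, 0.5, -3.1]
gripper_width: 0.165
grasp_force: 112.9
```

>>> carry_out(deltas=[[0, 0, -1, 0, 0, 0, 1], [0, 0, -1, 0, 0, 0, 1], [0, 0, 0, 0, 0, 0, 1]])

```text
clock: 25.7
ee_pos: [0.5324, 0.0116, 0.1846]
tcp_rot: [-0.012, 1.0, -0.0, 0.0]
contact_force: [-0.5, -0.6, 1.4]
gripper_width: 0.164
grasp_force: 113.2
```

>>> carry_out(deltas=[[0, 0, -1, 0, 0, 0, 1], [0, 0, -1, 0, 0, 0, 1], [0, 0, 0, 0, 0, 0, 1]])

```text
clock: 26.0
ee_pos: [0.5324, 0.0116, 0.1824]
tcp_rot: [-0.012, 1.0, -0.0, 0.0]
contact_force: [-1.0, -0.6, 1.6]
gripper_width: 0.165
grasp_force: 113.4
```

>>> carry_out(deltas=[[0, 0, -1, 0, 0, 0, 1], [0, 0, -1, 0, 0, 0, 1], [0, 0, 0, 0, 0, 0, 1]])

```text
clock: 26.3
ee_pos: [0.5324, 0.0116, 0.1803]
tcp_rot: [-0.012, 1.0, -0.0, 0.0]
contact_force: [-1.9, -0.6, 3.3]
gripper_width: 0.169
grasp_force: 113.5
```

>>> carry_out(deltas=[[0, 0, -1, 0, 0, 0, 1], [0, 0, -1, 0, 0, 0, 1], [0, 0, 0, 0, 0, 0, 1]])

```text
clock: 26.6
ee_pos: [0.5324, 0.0116, 0.1783]
tcp_rot: [-0.012, 1.0, -0.0, 0.0]
contact_force: [-1.4, -0.4, 5.5]
gripper_width: 0.166
grasp_force: 113.7
```

>>> carry_out(deltas=[[0, 0, -1, 0, 0, 0, 1], [0, 0, -1.2, 0, 0, 0, 1], [0, 0, 0, 0, 0, 0, 1]])

```text
clock: 26.9
ee_pos: [0.5324, 0.0116, 0.1762]
tcp_rot: [-0.012, 1.0, -0.0, 0.0]
contact_force: [-1.3, -1.0, 6.2]
gripper_width: 0.163
grasp_force: 113.8
```

>>> carry_out(deltas=[[0, 0, 0, 0, 0, -0.03, 1], [0, 0, 0, 0, 0, -0.05, 1], [0, 0, 0, 0, 0, -0.05, 1], [0, 0, 0, 0, 0, -0.05, 1], [0, 0, 0, 0, 0, -0.05, 1], [0, 0, 0, 0, 0, -0.05, 1], [0, 0, 0, 0, 0, 0, 1]], squeeze=118)

```text
clock: 27.6
ee_pos: [0.5327, 0.0112, 0.1765]
tcp_rot: [0.128, 0.992, -0.0, 0.001]
contact_force: [-1.6, -1.8, 6.3]
gripper_width: 0.163
grasp_force: 115.3
```

```bash
cat > st.py <<'E'
from h import *
from scipy.spatial.transform import Rotation as Ro
s=robot.read_state();Y=Ro.from_quat(s["tcp_rot"]).as_matrix();print(s["ee_pos"],np.degrees(np.arctan2(Y[1,1],Y[0,1])),s["contact_force"],s["wrist_torque"],s["q"][5])
E
python3 st.py
```

```text
[0.53266864 0.01122638 0.17648846] 75.29318036947836 [-1.62140493 -1.76043393  6.32162573] [-0.26077197  0.3416278   0.16276231] 0.15694106425223783
```

>>> carry_out(deltas=[[0, 0, 0, 0, 0, -0.05, 1], [0, 0, 0, 0, 0, -0.06, 1], [0, 0, 0, 0, 0, -0.06, 1], [0, 0, 0, 0, 0, -0.06, 1], [0, 0, 0, 0, 0, -0.06, 1], [0, 0, 0, 0, 0, -0.06, 1], [0, 0, 0, 0, 0, -0.06, 1], [0, 0, 0, 0, 0, -0.06, 1], [0, 0, 0, 0, 0, -0.06, 1], [0, 0, 0, 0, 0, -0.06, 1], [0, 0, 0, 0, 0, -0.06, 1], [0, 0, 0, 0, 0, -0.06, 1], [0, 0, 0, 0, 0, -0.06, 1], [0, 0, 0, 0, 0, -0.06, 1], [0, 0, 0, 0, 0, -0.06, 1], [0, 0, 0, 0, 0, -0.06, 1], [0, 0, 0, 0, 0, -0.06, 1], [0, 0, 0, 0, 0, 0, 1], [0, 0, 0, 0, 0, 0, 1]])

```text
clock: 29.5
ee_pos: [0.5317, 0.0098, 0.1766]
tcp_rot: [0.592, 0.806, -0.002, 0.001]
contact_force: [-3.7, -3.6, 8.1]
gripper_width: 0.166
grasp_force: 115.7
```

```bash
python3 st.py
```

```text
[0.53166366 0.00980076 0.17662706] 17.45694804509207 [-3.68860766 -3.63681243  8.07150811] [-1.09395685  1.01313427  0.34572709] 1.1657397686751503
```

>>> carry_out(deltas=[[-0.4, -0.4, 0, 0, 0, -0.04, 1], [-0.4, -0.4, 0, 0, 0, -0.05, 1], [0, 0, 0, 0, 0, -0.05, 1], [0, 0, 0, 0, 0, -0.05, 1], [0, 0, 0, 0, 0, -0.04, 1], [0, 0, 0, 0, 0, -0.03, 1], [0, 0, 0, 0, 0, 0, 1], [0, 0, 0, 0, 0, 0, 1]])

```text
clock: 30.3
ee_pos: [0.531, 0.0094, 0.1766]
tcp_rot: [0.691, 0.723, -0.002, 0.001]
contact_force: [-3.7, -4.4, 8.6]
gripper_width: 0.16
grasp_force: 115.7
```

```bash
python3 st.py
```

```text
[0.5309702  0.00940296 0.17660402] 2.587007020689867 [-3.71211217 -4.36461654  8.63627755] [-0.86076735  0.88361684  0.40582614] 1.4238200129376164
```

>>> carry_out(deltas=[[0, 0, 0, 0, 0, -0.02, 1], [0, 0, 0, 0, 0, -0.02, 1], [0, 0, 0, 0, 0, 0, 1]])

```text
clock: 30.6
ee_pos: [0.5309, 0.0095, 0.1766]
tcp_rot: [0.704, 0.71, -0.002, 0.001]
contact_force: [-3.6, -3.5, 7.7]
gripper_width: 0.163
grasp_force: 116.7
```

```bash
python3 st.py
```

```text
[0.53091094 0.00945427 0.17660163] 0.4643464780320585 [-3.57449305 -3.47412697  7.73168272] [-0.97436232  0.91524864  1.22951479] 1.4611169366932357
```

The torque rose from 0.41 to 1.23 N m, so the cup is held against the run stop. I'll hold briefly, check, and hand in.

>>> carry_out(deltas=[[0, 0, 0, 0, 0, 0, 1], [0, 0, 0, 0, 0, 0, 1], [0, 0, 0, 0, 0, 0, 1], [0, 0, 0, 0, 0, 0, 1]])

```text
clock: 31.0
ee_pos: [0.5309, 0.0095, 0.1766]
tcp_rot: [0.704, 0.71, -0.002, 0.001]
contact_force: [-3.6, -4.2, 8.3]
gripper_width: 0.165
grasp_force: 116.7
```

```bash
python3 st.py; python3 -c "
from h import *
print(robot.sign_off())"
```

```text
[0.53092846 0.00945731 0.17662443] 0.4823130291590295 [-3.61427966 -4.21625953  8.26907552] [-0.97191937  0.95432947  1.21812476] 1.4608588803834854
the job is handed in; nothing more can be done
None
```

The job is handed in at 31 s: the plate lies flush on the mill and released, and the cup is pressed into the collar, turned about 91° clockwise to the stop (torque jumped to 1.2 N m there) and still held; the verdict was not shown.

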